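# Close the contact-tip tin and lift off its outer lid

### The arm

A 7-joint arm with a two-finger parallel gripper is mounted at the origin on the work surface. World frame = base frame: x ahead of the robot, y to its left, z up, the work surface at z = 0. Lengths are in m, angles in rad, forces in N, time in s.
With the tool pointing down it reaches from about 0.4 to 0.925 m from the base axis. Payload 5.6 kg.
Tool frame: the origin (TCP) lies at the very end of the fingers, on their centre line; the grasp point (between the pads) lies 19 mm behind it; z points along the fingers, y is the line along which they close (so a half turn about z gives the same grasp; the last joint's range is limited). The gripper opens to 85 mm and grips with 20 to 120 N. Pads are 22 mm wide; open, the fingers measure 114 mm over their backs; the gripper's body (76 mm by 85 mm) begins 54 mm behind the grasp point. The pads swing forward as they close: fully open they stand 13 mm farther back than shut.
Start: joints at [-1.181, 0.468, -0.012, 1.603, 0.006, 1.071, -0.056], TCP at [0.273, 0.59, 0.231] pointing down, gripper open.
Joint ranges: [-2.53, 2.53], [-0.31, 2.02], [-1.57, 1.55], [0.28, 2.44], [-1.29, 4.43], [0.15, 1.84], [-2.92, 2.92]. Speed limits (rad/s): [2.57, 2.57, 3.14, 3.14, 3.14, 3.14, 3.14].

### API

Orientations are given as a 3x3 rotation matrix whose columns are the frame's x, y, z axes.
In Python, from plant import robot, imaging, workorder gives the robot as it stands.
- The arm moves only by the tool move_arm, never from a script. Its argument "moves" is a list of rows, each a list of 7 numbers: the shift along the tool's x, y, z in cm, then the turn, a rotation vector about the tool's x, y, z in degrees, then the opening, from 0 (shut) to 1 (fully open). In form: [[tx, ty, tz, wx, wy, wz, jaw], ...]. A call has 1 to 20 rows; each row shifts and turns the commanded pose from where the row before left it, along the tool's axes as they then stand; what a row does not reach is not made up. A row lasts 1/12 s, in which the tool goes at most 41.7 mm and 7.16 degrees, less where a joint would pass 70% of its speed; a pose out of reach is approached as far as the arm can. A call is refused whole if a number of a shift passes 4.17 or a number of a turn 7.16, either way. A call with a gripper value outside its range is refused whole. The fingers move at their own pace and stop on an object; "grip_force" is the grip in N (left out, the last holds). Time passes only in rows, so rows that do not move let the fingers close. It gives the time, the measured TCP pose, the force, the opening and the grip force at its end, in the units of the state.
- robot.sense(): the state, without advancing time (a new reading comes with each control period).
- imaging.camera(name): name is "side" or "top"; returns a dict with "color" (384x512x3 uint8, blue, green, red), "vertical_fov" (degrees; the focal length in pixels is half the picture's height over the tangent of half this angle, whatever the lens; pixels are square), "cx", "cy" (the principal point, pixels), "k1" (the pictures are not rectified: a ray, as slopes to the right and down, at radius r is drawn at 1 + k1 r^2 times it, then the intrinsics apply), "R" (3x3) and "t" (3): a world point X has camera coordinates R X + t. Camera axes: x right, y down, z forward; pixel columns grow to the right and rows downward; lengths in m; the calibration is good to about 2 mm. A picture is of the moment at which its call begins. There is no depth.
- workorder.sign_off(): hands the job in; it is judged then, once.
The state is a dict: "time": time; "joints": joint angles; "qvel": joint speeds; "joint_efforts": joint torques, N m; "eef_pos": TCP position; "tool_rot": TCP orientation; "contact_force": force on the tool from outside, world axes, zero at the start; "moment": the same for the moment, N m; "gripper_width": finger opening in m; "grasp_force": force on a finger pad.
Only numpy, scipy, OpenCV 4.12 (cv2) and the standard library are available. Lean on these libraries where they do the work, as an engineer would, in place of code of your own. Each camera call takes 0.05 s, during which the arm holds its last target. There are 200 camera calls.

### The job

Pull the sprung stop bar out of the way of the open tin until it reaches its stop, then pick up the nested pair of lids by the inner lid's knob and lower the pair onto the tin, without dropping it, so that the inner lid is fully seated in the mouth. Let go of the knob, take the outer lid by its collar and lift it off alone, leaving the inner lid seated and undisturbed. Finish still holding the outer lid in the gripper, level and well clear above the inner lid's knob; leave the stop bar out and the other things on the table alone.

Things in the scene. Friction and masses are not known exactly. Their poses are not given: they have to be found in the camera images.
- tin_mouth (a point): Centre of the open mouth (level rim plane) of a round aluminium tin, 100 mm outside, 92 mm inside diameter, rim 60 mm above the table, fixed on a dark steel base plate (-60 to +140 mm along x, 110 mm wide, bolted down) that also carries the stop bar. This point's +x axis is the horizontal direction in which the bar is pulled out, away from the tin; z is up.
- stop_post (a point): On the axis of the stop bar's upright steel post, its handle, 94 mm above the table: 18 mm diameter, 72 to 110 mm above the table. +x axis: pull direction. 105 mm from the tin's axis at joint 0. Bar under it: 18 mm wide, top 72 mm above the table, between guide cheeks 35 mm wide overall, up to 70 mm high, 80 to 125 mm from the tin's axis.
- stop_bar (a joint): Travel of the stop bar in m: 0 fully in (tip over the tin, 25 mm from its axis, 2 mm above the rim, blocking the lids); 0.045 at its outer stop (tip 70 mm from the axis, clear of the lids). Starts at 0 to 0.010. A spring draws it in (1.6 to 3.4 N) but a 5 N friction catch keeps it wherever it is left; pulling takes about 7 to 9 N.
- inner_knob (a point): On the axis of the inner lid's round steel knob (24 mm diameter), half-way up the part clear above the outer lid's collar: 12 mm below the knob's top, 22 mm above the collar's top, 66 mm above the lid's underside. With the inner lid seated in the tin it is 54 mm above the rim plane. z is the lid's axis.
- outer_collar (a point): Centre, on the axis, of the outer lid's round collar: 56 mm outside, 46 mm inside diameter, 24 mm tall; this point is 12 mm below its top and 12 mm above the plate's top face. Nested, it is 34 mm below inner_knob; the knob's top stands 34 mm above the collar's top, with 11 mm clearance all round. z is the lid's axis.
- inner_lid: Loose inner lid, aluminium, 0.2 to 0.4 kg, origin at the centre of its underside. From there up: plug 86 mm diameter 0 to 12 mm, flange 106 mm diameter to 16 mm, stem 18 mm diameter to 50 mm, knob 24 mm diameter to 78 mm. Starts standing on its plug on the table, outer lid nested over it. Seated, the plug is in the tin's mouth and the flange on the rim.
- outer_lid: Loose outer lid, aluminium, 0.18 to 0.33 kg, origin on its axis at its plate's underside, which rests on the inner flange. Ring plate 118 mm diameter, 4 mm thick, open inside the collar; skirt 14 mm down from the plate's underside, 112 mm inside diameter. Lifting the inner knob lifts both lids; lifting the collar lifts the outer lid alone.
- spray_can: Bystander: upright small can, 52 mm in diameter, 120 mm tall, loose; origin at the centre of its underside.
- flange: Bystander: steel ring lying flat, 72 mm outside, 40 mm inside diameter, 22 mm tall, loose; origin at the centre of its underside.
- tube_offcut: Bystander: offcut of dark square tube lying along its x axis, 120 x 30 x 30 mm, loose; origin at the centre of its underside.
Not all that is in view belongs to the job. What is shaped like the part that bears tin_mouth but purple or yellow is not meant. Leave any turquoise look-alike of the inner_lid alone.

How it is judged:
On the way, in this order (a step that is already met when the one before it is completed fails the run):
1. the stop bar is pulled out to its stop (within 3 mm) (value of joint stop_bar above 0.042 m), for 0.2 s.
2. the inner lid is seated in the tin with the outer lid resting on it, and the knob has been let go (horizontal distance between inner_knob and tin_mouth below 0.006 m and z of inner_knob in the frame of tin_mouth below 0.057 m and angle between inner_knob's own z axis and vertical below 0.06 rad and distance between inner_knob and outer_collar below 0.0375 m and contact force between the fingers and inner_lid below 0.2 N), for 0.2 s.
At the end, for the whole second after the job is handed in: Inner lid seated in the tin (within 6 mm sideways, 3 mm in depth, 0.06 rad), still, untouched; stop bar within 6 mm of its stop; outer lid held still by the fingers alone, tilted under 0.2 rad, collar centre over 101 mm above the rim plane (skirt 10 mm above the inner knob) (horizontal distance between inner_knob and tin_mouth below 0.006 m and z of inner_knob in the frame of tin_mouth between 0.051 and 0.057 m and angle between inner_knob's own z axis and vertical below 0.06 rad and linear speed of inner_lid below 0.02 m/s and value of joint stop_bar above 0.039 m and z of outer_collar in the frame of tin_mouth above 0.101 m and angle between outer_collar's own z axis and vertical below 0.2 rad and linear speed of outer_lid below 0.03 m/s and contact force between the fingers and outer_lid above 1 N and contact force between each of outer_lid, the arm, the fingers and inner_lid below 0.2 N); the arm keeps its last pose, push and grip.
It fails at once if the outer lid was lifted off the inner lid while the inner lid was not seated in the tin, or the inner lid was lifted or shifted out of its seat as the outer lid came off (z of inner_knob in the frame of outer_collar below 0.026 m and (horizontal distance between inner_knob and tin_mouth above 0.009 m or z of inner_knob in the frame of tin_mouth above 0.059 m)).
It fails at once if the inner lid was dropped (contact force between the fingers and inner_lid below 0.1 N and linear speed of inner_lid above 0.35 m/s).
It fails at once if a bystander was moved more than 20 mm (distance of any of spray_can, flange, tube_offcut from where it was at the start of the episode above 0.02 m).
It also fails if it takes over 72 s, if anything falls off the work surface, if the arm or the gripper's body presses on something with over 40 N, if the wrist force passes 120 N, or if a joint passes its speed limit or range.

## Working session

There is one attempt and no reset: what is moved stays moved. The work goes in short steps, Python scripts to look and compute and a tool call to move; the robot and the scene stay as the last step left them, time stands still between calls to the robot, and variables do not carry over. Pictures are saved under pics/ and viewed, at most 10 in all, crops included, and the job is handed in when it is done.

Besides the shell and the picture viewer there is one more tool, called after ">>>" as name([rows], argument=value, ...), one row to a line, values as JSON. move_arm: Moves the arm, as the interface text tells. Its arguments: {"type":"object","properties":{"moves":{"type":"array","items":{"type":"array","items":{"type":"number"}}},"grip_force":{"type":"number"}},"required":["moves"]}

```bash
ls; mkdir -p pics; cat > h.py <<'E'
import numpy as np, cv2
from plant import robot, imaging, workorder
def cam(n):
    c=imaging.camera(n); c['f']=c['color'].shape[0]/2/np.tan(np.radians(c['vertical_fov'])/2); c['R']=np.array(c['R']); c['t']=np.array(c['t']); return c
def K(c): return np.array([[c['f'],0,c['cx']],[0,c['f'],c['cy']],[0,0,1]])
def D(c): return np.array([c['k1'],0,0,0,0.])
def ray(c,uv):
    p=cv2.undistortPoints(np.array([[uv]],float),K(c),D(c))[0,0]
    return -c['R'].T@c['t'], c['R'].T@np.array([p[0],p[1],1])
def plane(c,uv,z):
    o,d=ray(c,uv); return o+d*(z-o[2])/d[2]
def proj(c,X):
    return cv2.projectPoints(np.array(X,float).reshape(-1,3),cv2.Rodrigues(c['R'])[0],c['t'],K(c),D(c))[0][:,0]
def tri(c1,u1,c2,u2):
    o1,d1=ray(c1,u1);o2,d2=ray(c2,u2)
    s=np.linalg.lstsq(np.c_[d1,-d2],o2-o1,rcond=None)[0]
    a,b=o1+d1*s[0],o2+d2*s[1]; return (a+b)/2,np.linalg.norm(a-b)
E
python3 - <<'E'
from h import *
for n in('top','side'):
    c=cam(n); cv2.imwrite(f'pics/{n}0.png',cv2.resize(c['color'],(800,600))); print(n,c['f'],c['cx'],c['cy'],c['k1'],-c['R'].T@c['t'],c['R'][2])
s=robot.sense(); print(s)
E
```

```text
pics
top 438.70964136668533 255.40387087968264 188.86125385918226 0.015202941270469188 [ 0.25308445 -0.02529307  1.56944907] [ 0.1583179   0.02370093 -0.9871037 ]
side 430.0359582487751 250.38688828238236 195.04532710144463 -0.06909277710583794 [ 0.31608092 -1.0242446   1.10998243] [ 0.10592246  0.70410215 -0.70215425]
{'time': 0.1, 'joints': array([-1.18098043,  0.46831067, -0.01162224,  1.60356409,  0.00601513,
        1.07140225, -0.05632351]), 'qvel': array([ 0.00130683, -0.00154671, -0.00101051, -0.00381153,  0.00052808,
        0.00014906,  0.00017017]), 'joint_efforts': array([ 6.15627432e-04, -5.33519411e+01,  2.13173922e-02, -2.51964730e+01,
        1.14610250e-02,  4.29837004e-03,  4.60917661e-06]), 'eef_pos': array([0.27246361, 0.58956431, 0.23040613]), 'tool_rot': array([[-9.07761807e-01,  4.19485597e-01, -5.78874981e-04],
       [ 4.19485978e-01,  9.07760501e-01, -1.54500029e-03],
       [-1.22625527e-04, -1.64532219e-03, -9.99998639e-01]]), 'contact_force': array([-0.15599009, -0.56850587,  0.5723295 ]), 'moment': array([0.00386051, 0.03824354, 0.0120447 ]), 'grasp_force': 0.0, 'gripper_width': 0.08558062244805095}
```

View pics/top0.png

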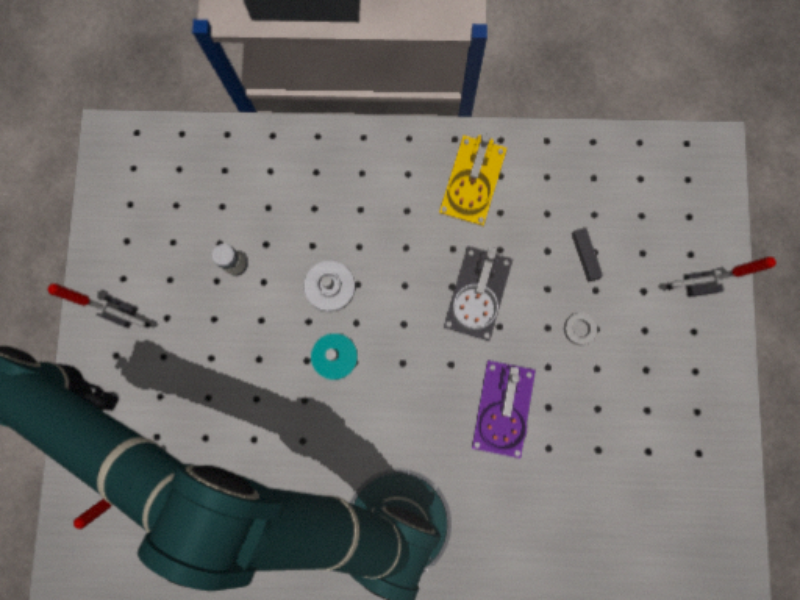

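View pics/side0.png

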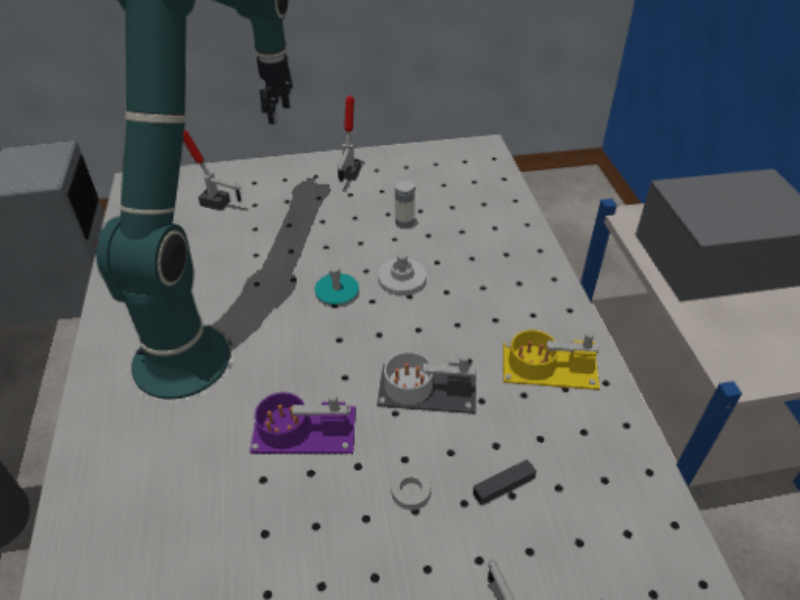

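Candidates: the tin is the grey one on the dark plate, top view (473,308). The yellow one at (468,190) and the purple one at (503,425) are decoys. The lids are the grey nested pair at (329,286), with a turquoise look-alike at (334,356). In the side view the tin is at (409,378), the post at (464,366) and the knob at (403,258). I'll check these in one close crop.

```bash
python3 - <<'E'
from h import *
T=cam('top');S=cam('side')
cv2.imwrite('pics/t.raw.png',T['color']);cv2.imwrite('pics/s.raw.png',S['color'])
def cr(c,x,y,w=66,h=50): return cv2.resize(c['color'][y:y+h,x:x+w],(400,300),interpolation=cv2.INTER_CUBIC)
# tin top orig ~ (303,190); lid (210,183); side tin (275,240) ; lid (258,172)
im=np.vstack([np.hstack([cr(T,275,157,80,60),cr(T,178,156,80,60)]),np.hstack([cr(S,240,213,80,60),cr(S,220,145,80,60)])])
cv2.imwrite('pics/crop1.png',im)
E
```

```text
(no output)
```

View pics/crop1.png

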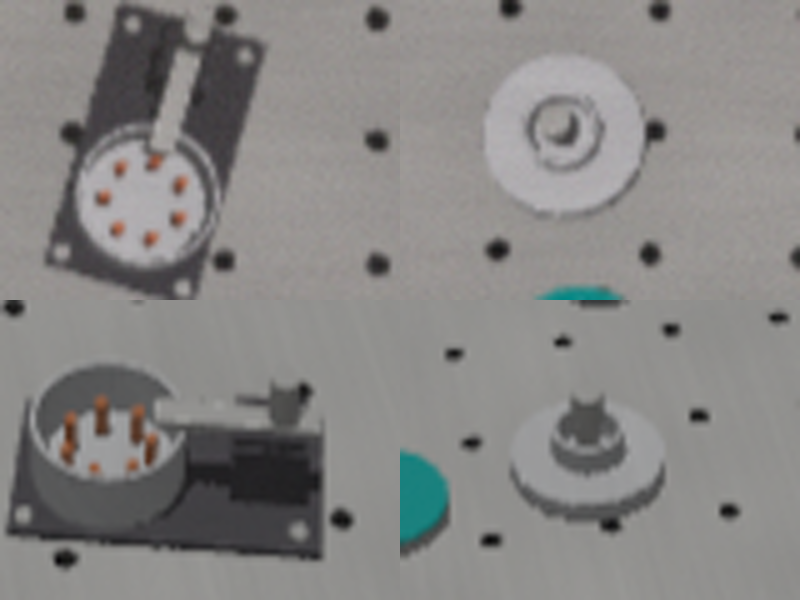

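```bash
python3 - <<'E'
from h import *
T=cam('top');S=cam('side')
L=lambda x0,y0,p:np.array([x0+(p[0]+.5)/5-.5,y0+(p[1]+.5)/5-.5])
t=lambda p:L(275,157,p); l=lambda p:L(178,156,p); s=lambda p:L(240,213,p); ls=lambda p:L(220,145,p)
def circ(P):
    P=np.array(P)[:,:2]; A=np.c_[2*P,np.ones(len(P))]; x=np.linalg.lstsq(A,(P**2).sum(1),rcond=None)[0]; return x[:2],np.sqrt(x[2]+x[:2]@x[:2])
print('tin top', circ([plane(T,t(p),.06) for p in [(75,190),(222,195),(155,122),(215,165),(95,142),(205,240),(150,268)]]))
print('tin side', circ([plane(S,s(p),.06) for p in [(30,128),(188,128),(107,62),(60,75),(160,82)]]))
print('tri', tri(T,t((149,195)),S,s((108,121))))
print('corners',[plane(T,t(p),.01)[:3].round(4).tolist() for p in [(120,5),(265,40),(197,298),(45,262)]])
print('corn side',[plane(S,s(p),.01)[:3].round(4).tolist() for p in [(8,233),(322,258),(322,120)]])
print('post tri', tri(T,t((195,25)),S,s((287,84))))
print('post side94', plane(S,s((287,103)),.094))
print('bar top',[plane(T,t(p),.072).round(4).tolist() for p in [(165,150),(195,40)]])
print('lid plate top',circ([plane(T,l(p),.02) for p in [(84,132),(246,132),(165,53),(165,213),(108,75),(222,75)]]))
print('lid side',circ([plane(S,ls(p),.02) for p in [(110,155),(266,155),(188,101),(188,208)]]))
print('collar top view',plane(T,l((164,131)),.044),'side collar',plane(S,ls((187,127)),.044))
print('knob tri',tri(T,l((162,126)),S,ls((188,100))), plane(T,l((162,126)),.078),plane(S,ls((188,100)),.078))
E
```

```text
tin top (array([ 0.47658282, -0.15886605]), np.float64(0.05106612648919611))
tin side (array([ 0.47745818, -0.16424759]), np.float64(0.049819311129305384))
tri (array([ 0.47744462, -0.16003054,  0.05609439]), np.float64(0.0019816287472828337))
corners [[0.6223, -0.1415, 0.01], [0.5988, -0.2466, 0.01], [0.4101, -0.199, 0.01], [0.433, -0.0906, 0.01]]
corn side [[0.4067, -0.2019, 0.01], [0.5977, -0.255, 0.01], [0.6255, -0.1458, 0.01]]
post tri (array([ 0.586998  , -0.18603681,  0.10042429]), np.float64(0.0021209753755051675))
post side94 [ 0.58396691 -0.19591326  0.094     ]
bar top [[0.5058, -0.1693, 0.072], [0.5839, -0.1893, 0.072]]
lid plate top (array([0.52225158, 0.17391599]), np.float64(0.05850971377502462))
lid side (array([0.52313119, 0.16983351]), np.float64(0.05977864294499923))
collar top view [0.51896254 0.17127533 0.044     ] side collar [0.52289524 0.17243892 0.044     ]
knob tri (array([0.52029997, 0.16909208, 0.07296896]), np.float64(0.005710138720084197)) [0.51651283 0.16843876 0.078     ] [0.52220491 0.16379891 0.078     ]
```

Top and side agree:
- **Tin:** (0.477, -0.160), yaw about -15°. The rim radius measures 50–51 mm and the height 56–60 mm.
- **Post:** (0.582, -0.188), about 0.10 m high at the top.
- **Lids:** (0.522, 0.172), plate radius 58.5–59.8 mm.

I'll move towards the post at a safe height.

>>> move_arm([
  [0, 0, 0, 0, 0, -5, 1],
  [0, 0, 0, 0, 0, -4.9, 1],
  [-2.1, -2.8, 0, 0, 0, 0, 1],
  [-2.1, -2.8, 0, 0, 0, 0, 1],
  [-2.1, -2.8, 0, 0, 0, 0, 1],
  [-2.1, -2.8, 0, 0, 0, 0, 1],
  [-2.1, -2.8, 0, 0, 0, 0, 1],
  [-2.1, -2.8, 0, 0, 0, 0, 1],
  [-2.1, -2.8, 0, 0, 0, 0, 1],
  [-2.1, -2.8, 0, 0, 0, 0, 1],
  [-2.1, -2.8, 0, 0, 0, 0, 1],
  [-2.1, -2.8, 0, 0, 0, 0, 1],
  [-2.1, -2.8, 0, 0, 0, 0, 1],
  [-2.1, -2.8, 0, 0, 0, 0, 1],
  [-2.1, -2.8, 0, 0, 0, 0, 1],
  [-2.1, -2.8, 0, 0, 0, 0, 1],
  [-2.1, -2.8, 0, 0, 0, 0, 1],
  [-2.1, -2.8, 0, 0, 0, 0, 1],
], grip_force=60)

```text
time: 1.8
eef_pos: [0.4826, 0.0691, 0.2316]
tool_rot: [[-0.966, 0.257, 0.001], [0.257, 0.966, 0.0], [-0.001, 0.001, -1.0]]
contact_force: [0.8, 1.7, 0.5]
gripper_width: 0.0859
grasp_force: 0.0
```

>>> move_arm([
  [-2.0, -2.8, 0, 0, 0, 0, 1],
  [-2.0, -2.8, 0, 0, 0, 0, 1],
  [-2.0, -2.8, 0, 0, 0, 0, 1],
  [-2.0, -2.8, 0, 0, 0, 0, 1],
  [-2.0, -2.8, 0, 0, 0, 0, 1],
  [-2.0, -2.8, 0, 0, 0, 0, 1],
  [-2.0, -2.8, 0, 0, 0, 0, 1],
  [-2.0, -2.6, 0, 0, 0, 0, 1],
  [0, 0, 2, 0, 0, 0, 1],
  [0, 0, 2, 0, 0, 0, 1],
  [0, 0, 2, 0, 0, 0, 1],
  [0, 0, 2, 0, 0, 0, 1],
  [0, 0, 1, 0, 0, 0, 1],
  [0, 0, 0, 0, 0, 0, 1],
  [0, 0, 0, 0, 0, 0, 1],
])

```text
time: 3.05
eef_pos: [0.5797, -0.185, 0.1413]
tool_rot: [[-0.966, 0.257, -0.0], [0.257, 0.966, -0.0], [0.0, -0.0, -1.0]]
contact_force: [0.3, -0.3, 0.3]
gripper_width: 0.0852
grasp_force: 0.0
```

>>> move_arm([
  [-0.4, -0.2, 1.5, 0, 0, 0, 1],
  [0, 0, 1.5, 0, 0, 0, 1],
  [0, 0, 1.5, 0, 0, 0, 1],
  [0, 0, 1, 0, 0, 0, 1],
  [0, 0, 0.8, 0, 0, 0, 1],
  [0, 0, 0, 0, 0, 0, 1],
  [0, 0, 0, 0, 0, 0, 1],
])

```text
time: 3.63
eef_pos: [0.5834, -0.1881, 0.0788]
tool_rot: [[-0.966, 0.257, 0.001], [0.257, 0.966, -0.0], [-0.001, 0.0, -1.0]]
contact_force: [0.6, 0.2, 0.1]
gripper_width: 0.0853
grasp_force: 0.0
```

```bash
python3 - <<'E'
from h import *
T=cam('top');S=cam('side'); s=robot.sense(); print(s['eef_pos'],s['contact_force'])
print(proj(T,s['eef_pos']),proj(S,s['eef_pos']))
cr=lambda c,x,y,w=80,h=60: cv2.resize(c['color'][y:y+h,x:x+w],(600,450),interpolation=cv2.INTER_CUBIC)
cv2.imwrite('pics/c2.png',cr(S,250,200))
E
```

```text
[ 0.58376021 -0.18815447  0.07929575] [-0.83593363  0.26791337  0.54596932]
[[313.50229196 164.17877682]] [[296.0460153  234.39370678]]
```

View pics/c2.png

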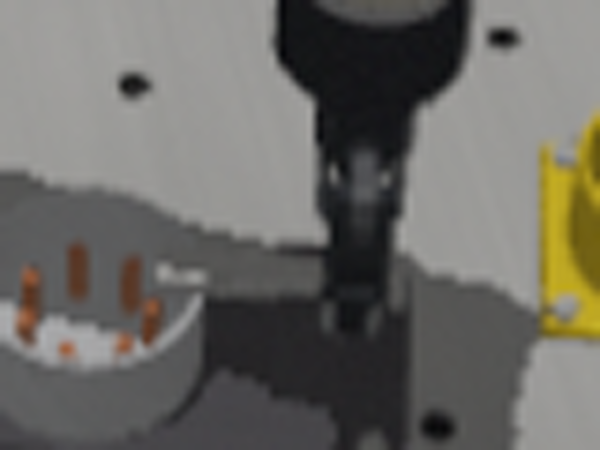

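The near finger at (350,300) covers the post, and light steel shows evenly on both sides, so the fingers are centred. Close.

>>> move_arm([
  [0, 0, 0, 0, 0, 0, 0],
  [0, 0, 0, 0, 0, 0, 0],
  [0, 0, 0, 0, 0, 0, 0],
  [0, 0, 0, 0, 0, 0, 0],
  [0, 0, 0, 0, 0, 0, 0],
  [0, 0, 0, 0, 0, 0, 0],
  [0, 0, 0, 0, 0, 0, 0],
  [0, 0, 0, 0, 0, 0, 0],
])

```text
time: 4.4
eef_pos: [0.5831, -0.188, 0.0785]
tool_rot: [[-0.966, 0.257, 0.0], [0.257, 0.966, 0.0], [-0.0, 0.0, -1.0]]
contact_force: [-1.0, 0.0, 2.8]
gripper_width: 0.0165
grasp_force: 58.4
```

>>> move_arm([
  [-0.5, 0, 0, 0, 0, 0, 0],
  [-0.5, 0, 0, 0, 0, 0, 0],
  [-0.5, 0, 0, 0, 0, 0, 0],
  [-0.5, 0, 0, 0, 0, 0, 0],
  [-0.5, 0, 0, 0, 0, 0, 0],
  [-0.5, 0, 0, 0, 0, 0, 0],
  [-0.3, 0, 0, 0, 0, 0, 0],
  [0, 0, 0, 0, 0, 0, 0],
  [0, 0, 0, 0, 0, 0, 0],
])

```text
time: 5.15
eef_pos: [0.6137, -0.1963, 0.0785]
tool_rot: [[-0.966, 0.257, -0.003], [0.257, 0.966, 0.001], [0.003, 0.0, -1.0]]
contact_force: [-5.1, 1.8, 6.6]
gripper_width: 0.0162
grasp_force: 58.8
```

>>> move_arm([
  [-0.2, 0, 0, 0, 0, 0, 0],
  [-0.2, 0, 0, 0, 0, 0, 0],
  [0, 0, 0, 0, 0, 0, 0],
  [0, 0, 0, 0, 0, 0, 0],
])

```text
time: 5.48
eef_pos: [0.6171, -0.1972, 0.0785]
tool_rot: [[-0.966, 0.257, -0.004], [0.257, 0.966, 0.001], [0.004, 0.0, -1.0]]
contact_force: [-5.8, 0.9, 7.3]
gripper_width: 0.0165
grasp_force: 58.8
```

>>> move_arm([
  [-0.2, 0, 0, 0, 0, 0, 0],
  [-0.2, 0, 0, 0, 0, 0, 0],
  [0, 0, 0, 0, 0, 0, 0],
  [0, 0, 0, 0, 0, 0, 0],
])

```text
time: 5.82
eef_pos: [0.6208, -0.1982, 0.0785]
tool_rot: [[-0.966, 0.257, -0.004], [0.257, 0.966, 0.001], [0.004, 0.0, -1.0]]
contact_force: [-6.1, 1.8, 9.1]
gripper_width: 0.0162
grasp_force: 58.8
```

>>> move_arm([
  [-0.2, 0, 0, 0, 0, 0, 0],
  [-0.1, 0, 0, 0, 0, 0, 0],
  [0, 0, 0, 0, 0, 0, 0],
  [0, 0, 0, 0, 0, 0, 0],
])

```text
time: 6.15
eef_pos: [0.6224, -0.1986, 0.0785]
tool_rot: [[-0.966, 0.257, -0.007], [0.257, 0.966, 0.003], [0.007, 0.001, -1.0]]
contact_force: [-11.2, 3.7, 10.6]
gripper_width: 0.0166
grasp_force: 59.3
```

>>> move_arm([
  [-0.2, 0, 0, 0, 0, 0, 0],
  [-0.1, 0, 0, 0, 0, 0, 0],
  [0, 0, 0, 0, 0, 0, 0],
  [0, 0, 0, 0, 0, 0, 0],
])

```text
time: 6.48
eef_pos: [0.6225, -0.1986, 0.0784]
tool_rot: [[-0.966, 0.257, -0.013], [0.257, 0.966, 0.005], [0.014, 0.001, -1.0]]
contact_force: [-19.4, 5.7, 17.8]
gripper_width: 0.0164
grasp_force: 60.0
```

The bar is at its stop. The post is 150 mm from the tin axis, which puts the tin at (0.4775, -0.160), the same as the camera result. I'll unload, release and rise.

>>> move_arm([
  [0.2, 0, 0, 0, 0, 0, 0],
  [0.1, 0, 0, 0, 0, 0, 0],
  [0, 0, 0, 0, 0, 0, 0],
  [0, 0, 0, 0, 0, 0, 1],
  [0, 0, 0, 0, 0, 0, 1],
  [0, 0, 0, 0, 0, 0, 1],
  [0, 0, 0, 0, 0, 0, 1],
  [0, 0, 0, 0, 0, 0, 1],
  [0, 0, 0, 0, 0, 0, 1],
  [0, 0, -1.5, 0, 0, 0, 1],
  [0, 0, -2, 0, 0, 0, 1],
  [0, 0, -3, 0, 0, 0, 1],
  [0, 0, -3, 0, 0, 0, 1],
  [0, 0, -3, 0, 0, 0, 1],
  [0, 0, 0, 0, 0, 0, 1],
])

```text
time: 7.73
eef_pos: [0.629, -0.2008, 0.2102]
tool_rot: [[-0.966, 0.257, 0.011], [0.257, 0.966, -0.003], [-0.011, 0.0, -1.0]]
contact_force: [1.1, -0.0, 1.6]
gripper_width: 0.0856
grasp_force: 0.0
```

>>> move_arm([
  [1.66, 2.77, 0, 0, 0, 0, 1],
  [1.66, 2.77, 0, 0, 0, 0, 1],
  [1.66, 2.77, 0, 0, 0, 0, 1],
  [1.66, 2.77, 0, 0, 0, 0, 1],
  [1.66, 2.77, 0, 0, 0, 0, 1],
  [1.66, 2.77, 0, 0, 0, 0, 1],
  [1.66, 2.77, 0, 0, 0, 0, 1],
  [1.66, 2.77, 0, 0, 0, 0, 1],
  [1.66, 2.77, 0, 0, 0, 0, 1],
  [1.66, 2.77, 0, 0, 0, 0, 1],
  [1.66, 2.77, 0, 0, 0, 0, 1],
  [1.66, 2.77, 0, 0, 0, 0, 1],
  [0, 0, 0, 0, 0, 0, 1],
  [0, 0, 0, 0, 0, 0, 1],
  [0, 0, 0, 0, 0, 0, 1],
])

```text
time: 8.98
eef_pos: [0.5187, 0.1726, 0.2033]
tool_rot: [[-0.966, 0.257, 0.0], [0.257, 0.966, -0.001], [-0.0, -0.0, -1.0]]
contact_force: [1.0, 0.0, -0.9]
gripper_width: 0.0853
grasp_force: 0.0
```

>>> move_arm([
  [-0.33, 0, 2, 0, 0, 0, 1],
  [0, 0, 2.3, 0, 0, 0, 1],
  [0, 0, 2.3, 0, 0, 0, 1],
  [0, 0, 2.2, 0, 0, 0, 1],
  [0, 0, 2, 0, 0, 0, 1],
  [0, 0, 1.5, 0, 0, 0, 1],
  [0, 0, 1.5, 0, 0, 0, 1],
  [0, 0, 1.0, 0, 0, 0, 1],
  [0, 0, 0.5, 0, 0, 0, 1],
  [0, 0, 0, 0, 0, 0, 1],
  [0, 0, 0, 0, 0, 0, 1],
])

```text
time: 9.9
eef_pos: [0.5223, 0.1718, 0.0506]
tool_rot: [[-0.966, 0.258, 0.001], [0.258, 0.966, -0.0], [-0.001, 0.0, -1.0]]
contact_force: [-0.3, 0.7, -0.6]
gripper_width: 0.0855
grasp_force: 0.0
```

```bash
python3 - <<'E'
from h import *
T=cam('top');S=cam('side'); s=robot.sense(); print(s['eef_pos'],s['contact_force'])
a=np.r_[s['eef_pos'][:2],.066]
print(proj(T,a),proj(S,a), proj(S,np.r_[a[:2],.05]), (proj(S,np.r_[a[:2],.05])-[220,130])*7.5)
cr=lambda c,x,y,w=80,h=60: cv2.resize(c['color'][y:y+h,x:x+w],(600,450),interpolation=cv2.INTER_CUBIC)
cv2.imwrite('pics/c3.png',cr(S,220,130))
E
```

```text
[0.52252576 0.17235879 0.05120345] [ 0.10935492 -0.1546703   0.76782294]
[[209.37554305 179.68535277]] [[256.89350279 165.57079727]] [[256.90309843 168.81879914]] [[276.77323822 291.14099353]]
```

View pics/c3.png

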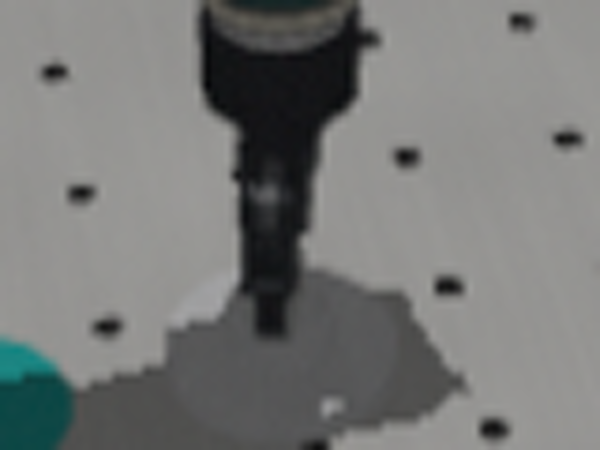

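The near finger, at (272,320), is in front of the knob. The plate is centred at x≈281 against 277 for the tool axis, about 1 mm off. I'll nudge over and close.

>>> move_arm([
  [-0.1, 0, 0.1, 0, 0, 0, 1],
  [0, 0, 0, 0, 0, 0, 0],
  [0, 0, 0, 0, 0, 0, 0],
  [0, 0, 0, 0, 0, 0, 0],
  [0, 0, 0, 0, 0, 0, 0],
  [0, 0, 0, 0, 0, 0, 0],
  [0, 0, 0, 0, 0, 0, 0],
  [0, 0, 0, 0, 0, 0, 0],
  [0, 0, 0, 0, 0, 0, 0],
], grip_force=70)

```text
time: 10.75
eef_pos: [0.523, 0.1728, 0.0496]
tool_rot: [[-0.966, 0.257, 0.001], [0.257, 0.966, 0.001], [-0.001, 0.001, -1.0]]
contact_force: [0.2, 3.0, 1.9]
gripper_width: 0.0221
grasp_force: 68.5
```

>>> move_arm([
  [0, 0, -0.5, 0, 0, 0, 0],
  [0, 0, -1, 0, 0, 0, 0],
  [0, 0, -1.5, 0, 0, 0, 0],
  [0, 0, -2, 0, 0, 0, 0],
  [0, 0, -2, 0, 0, 0, 0],
  [0, 0, -2, 0, 0, 0, 0],
  [0, 0, -2, 0, 0, 0, 0],
  [0, 0, -1, 0, 0, 0, 0],
  [0, 0, -0.5, 0, 0, 0, 0],
  [0, 0, 0, 0, 0, 0, 0],
])

```text
time: 11.58
eef_pos: [0.5228, 0.172, 0.1751]
tool_rot: [[-0.966, 0.257, 0.001], [0.257, 0.966, 0.0], [-0.001, 0.001, -1.0]]
contact_force: [0.4, 0.3, -6.2]
gripper_width: 0.0221
grasp_force: 69.0
```

>>> move_arm([
  [-0.1, -1, 0, 0, 0, 0, 0],
  [-0.2, -2, 0, 0, 0, 0, 0],
  [-0.35, -2.6, 0, 0, 0, 0, 0],
  [-0.35, -2.6, 0, 0, 0, 0, 0],
  [-0.35, -2.6, 0, 0, 0, 0, 0],
  [-0.35, -2.6, 0, 0, 0, 0, 0],
  [-0.35, -2.6, 0, 0, 0, 0, 0],
  [-0.35, -2.6, 0, 0, 0, 0, 0],
  [-0.35, -2.6, 0, 0, 0, 0, 0],
  [-0.35, -2.6, 0, 0, 0, 0, 0],
  [-0.35, -2.6, 0, 0, 0, 0, 0],
  [-0.35, -2.6, 0, 0, 0, 0, 0],
  [-0.2, -2.4, 0, 0, 0, 0, 0],
  [-0.15, -1.4, 0, 0, 0, 0, 0],
  [0, -0.5, 0, 0, 0, 0, 0],
  [0, 0, 0, 0, 0, 0, 0],
  [0, 0, 0, 0, 0, 0, 0],
  [0, 0, 0, 0, 0, 0, 0],
])

```text
time: 13.08
eef_pos: [0.4771, -0.1589, 0.1738]
tool_rot: [[-0.967, 0.255, -0.001], [0.255, 0.967, 0.001], [0.001, 0.001, -1.0]]
contact_force: [-0.1, -0.8, -5.0]
gripper_width: 0.0221
grasp_force: 69.1
```

```bash
python3 - <<'E'
from h import *
T=cam('top');S=cam('side'); s=robot.sense(); e=s['eef_pos']; print(e)
for c,x,y in((T,275,157),(S,230,190)):
    print((proj(c,np.array([[e[0],e[1],.144],[.4775,-.160,.06]]))-[x,y]+.5)*5-.5)
cr=lambda c,x,y,w=80,h=60: cv2.resize(c['color'][y:y+h,x:x+w],(400,300),interpolation=cv2.INTER_CUBIC)
cv2.imwrite('pics/c4.png',np.hstack([cr(T,275,157),cr(S,230,190)]))
E
```

```text
[ 0.47733512 -0.15896165  0.17405064]
[[159.58672404 174.35392352]
 [149.51283117 192.68343644]]
[[156.64910849 141.90374632]
 [156.58497819 232.33717908]]
```

View pics/c4.png

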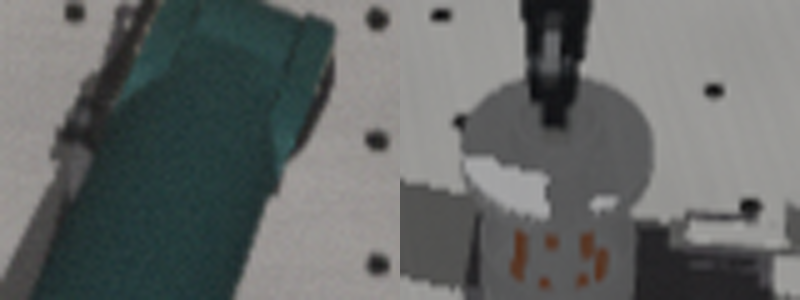

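Side view: the lid plate spans x 461–656 (centre 558.5) and the tin body 480–638 (centre 559), so they line up sideways. The top view is hidden by the arm. Lower.

>>> move_arm([
  [0, -0.1, 0.5, 0, 0, 0, 0],
  [0, 0, 1, 0, 0, 0, 0],
  [0, 0, 1, 0, 0, 0, 0],
  [0, 0, 1, 0, 0, 0, 0],
  [0, 0, 1, 0, 0, 0, 0],
  [0, 0, 0.8, 0, 0, 0, 0],
  [0, 0, 0.5, 0, 0, 0, 0],
  [0, 0, 0.2, 0, 0, 0, 0],
  [0, 0, 0, 0, 0, 0, 0],
  [0, 0, 0, 0, 0, 0, 0],
])

```text
time: 14.02
eef_pos: [0.4772, -0.1615, 0.1144]
tool_rot: [[-0.966, 0.257, 0.0], [0.257, 0.966, -0.0], [-0.0, -0.0, -1.0]]
contact_force: [-0.2, 0.3, -4.5]
gripper_width: 0.0223
grasp_force: 69.1
```

>>> move_arm([
  [0, 0, 0.2, 0, 0, 0, 0],
  [0, 0, 0.2, 0, 0, 0, 0],
  [0, 0, 0.2, 0, 0, 0, 0],
  [0, 0, 0.1, 0, 0, 0, 0],
  [0, 0, 0, 0, 0, 0, 0],
  [0, 0, 0, 0, 0, 0, 0],
])

```text
time: 14.52
eef_pos: [0.4769, -0.1613, 0.1073]
tool_rot: [[-0.966, 0.257, -0.0], [0.257, 0.966, 0.0], [0.0, 0.0, -1.0]]
contact_force: [0.5, 0.0, -4.6]
gripper_width: 0.022
grasp_force: 69.1
```

>>> move_arm([
  [0, 0.1, 0.2, 0, 0, 0, 0],
  [0, 0, 0.2, 0, 0, 0, 0],
  [0, 0, 0.2, 0, 0, 0, 0],
  [0, 0, 0, 0, 0, 0, 0],
  [0, 0, 0, 0, 0, 0, 0],
])

```text
time: 14.93
eef_pos: [0.477, -0.1604, 0.1011]
tool_rot: [[-0.966, 0.257, -0.0], [0.257, 0.966, 0.0], [0.0, -0.0, -1.0]]
contact_force: [1.1, -1.0, -5.0]
gripper_width: 0.0226
grasp_force: 69.1
```

>>> move_arm([
  [0, 0, 0.15, 0, 0, 0, 0],
  [0, 0, 0.15, 0, 0, 0, 0],
  [0, 0, 0, 0, 0, 0, 0],
  [0, 0, 0, 0, 0, 0, 0],
])

```text
time: 15.27
eef_pos: [0.4771, -0.1604, 0.0982]
tool_rot: [[-0.966, 0.257, -0.0], [0.257, 0.966, 0.0], [0.0, 0.0, -1.0]]
contact_force: [-0.2, 0.9, -4.1]
gripper_width: 0.0222
grasp_force: 69.1
```

>>> move_arm([
  [0, 0, 0.1, 0, 0, 0, 0],
  [0, 0, 0.1, 0, 0, 0, 0],
  [0, 0, 0, 0, 0, 0, 0],
  [0, 0, 0, 0, 0, 0, 0],
])

```text
time: 15.6
eef_pos: [0.4773, -0.1602, 0.0974]
tool_rot: [[-0.966, 0.257, 0.0], [0.257, 0.966, 0.001], [-0.0, 0.001, -1.0]]
contact_force: [-4.1, 2.4, 8.5]
gripper_width: 0.0218
grasp_force: 71.0
```

Seated: z is 0.0974 against 0.0976 predicted, with the contact force building up. Let go.

>>> move_arm([
  [0, 0, -0.1, 0, 0, 0, 0],
  [0, 0, 0, 0, 0, 0, 0],
  [0, 0, 0, 0, 0, 0, 1],
  [0, 0, 0, 0, 0, 0, 1],
  [0, 0, 0, 0, 0, 0, 1],
  [0, 0, 0, 0, 0, 0, 1],
  [0, 0, 0, 0, 0, 0, 1],
  [0, 0, 0, 0, 0, 0, 1],
  [0, 0, 0, 0, 0, 0, 1],
  [0, 0, 0, 0, 0, 0, 1],
  [0, 0, 0, 0, 0, 0, 1],
])

```text
time: 16.52
eef_pos: [0.4772, -0.1604, 0.0973]
tool_rot: [[-0.966, 0.257, 0.0], [0.257, 0.966, -0.0], [-0.0, -0.0, -1.0]]
contact_force: [0.5, 0.0, 0.3]
gripper_width: 0.0852
grasp_force: 0.0
```

```bash
python3 - <<'E'
from h import *
S=cam('side')
print((proj(S,np.array([[.4775,-.160,.068],[.4775,-.160,.126],[.4775,-.160,.06]]))-[230,190]+.5)*7.5-.5)
cv2.imwrite('pics/c5.png',cv2.resize(S['color'][190:250,230:310],(600,450),interpolation=cv2.INTER_CUBIC))
E
```

```text
[[235.2156282  336.51880079]
 [235.87247575 244.62650603]
 [235.12746729 348.75576863]]
```

View pics/c5.png

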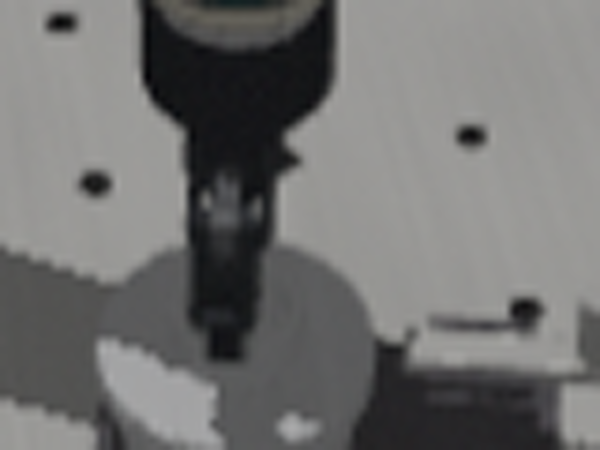

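The pair sits level on the tin, with the plate centred at x≈236 against 235 predicted, and the bar is still out at (495,345). Next I'll descend around the collar and close on it.

>>> move_arm([
  [0, 0, 0.8, 0, 0, 0, 1],
  [0, 0, 0.8, 0, 0, 0, 1],
  [0, 0, 0.8, 0, 0, 0, 1],
  [0, 0, 0.5, 0, 0, 0, 1],
  [0, 0, 0.3, 0, 0, 0, 1],
  [0, 0, 0, 0, 0, 0, 1],
  [0, 0, 0, 0, 0, 0, 1],
])

```text
time: 17.15
eef_pos: [0.477, -0.1604, 0.065]
tool_rot: [[-0.966, 0.257, -0.001], [0.257, 0.966, 0.0], [0.0, -0.0, -1.0]]
contact_force: [-0.2, -0.6, 0.6]
gripper_width: 0.0853
grasp_force: 0.0
```

>>> move_arm([
  [0, 0, 0, 0, 0, 0, 0],
  [0, 0, 0, 0, 0, 0, 0],
  [0, 0, 0, 0, 0, 0, 0],
  [0, 0, 0, 0, 0, 0, 0],
  [0, 0, 0, 0, 0, 0, 0],
  [0, 0, 0, 0, 0, 0, 0],
], grip_force=50)

```text
time: 17.65
eef_pos: [0.4775, -0.1605, 0.0661]
tool_rot: [[-0.966, 0.258, 0.001], [0.258, 0.966, 0.0], [-0.001, 0.0, -1.0]]
contact_force: [-1.8, 0.3, 4.9]
gripper_width: 0.0547
grasp_force: 52.4
```

>>> move_arm([
  [0, 0, -0.2, 0, 0, 0, 0],
  [0, 0, -0.3, 0, 0, 0, 0],
  [0, 0, -0.3, 0, 0, 0, 0],
  [0, 0, -0.4, 0, 0, 0, 0],
  [0, 0, -0.5, 0, 0, 0, 0],
  [0, 0, -0.5, 0, 0, 0, 0],
  [0, 0, 0, 0, 0, 0, 0],
  [0, 0, 0, 0, 0, 0, 0],
])

```text
time: 18.32
eef_pos: [0.4775, -0.1604, 0.0878]
tool_rot: [[-0.966, 0.257, 0.001], [0.257, 0.966, -0.0], [-0.001, 0.0, -1.0]]
contact_force: [0.2, 0.1, -2.6]
gripper_width: 0.0539
grasp_force: 53.0
```

>>> move_arm([
  [0, 0, -0.7, 0, 0, 0, 0],
  [0, 0, -1, 0, 0, 0, 0],
  [0, 0, -1, 0, 0, 0, 0],
  [0, 0, -1, 0, 0, 0, 0],
  [0, 0, -1, 0, 0, 0, 0],
  [0, 0, -1, 0, 0, 0, 0],
  [0, 0, -1, 0, 0, 0, 0],
  [0, 0, -1, 0, 0, 0, 0],
  [0, 0, -1, 0, 0, 0, 0],
  [0, 0, -1, 0, 0, 0, 0],
  [0, 0, -0.5, 0, 0, 0, 0],
  [0, 0, 0, 0, 0, 0, 0],
  [0, 0, 0, 0, 0, 0, 0],
  [0, 0, 0, 0, 0, 0, 0],
  [0, 0, 0, 0, 0, 0, 0],
])

```text
time: 19.57
eef_pos: [0.4767, -0.1603, 0.1887]
tool_rot: [[-0.966, 0.257, -0.001], [0.257, 0.966, 0.0], [0.001, -0.0, -1.0]]
contact_force: [0.9, -0.5, -1.9]
gripper_width: 0.0545
grasp_force: 53.3
```

```bash
python3 - <<'E'
from h import *
S=cam('side');s=robot.sense();print(s['eef_pos'],s['qvel'].round(3),s['contact_force'],s['gripper_width'],s['grasp_force'])
cv2.imwrite('pics/c6.png',cv2.resize(S['color'][170:260,220:340],(600,450),interpolation=cv2.INTER_CUBIC))
E
```

```text
[ 0.47675747 -0.16024818  0.18867167] [-0.     0.     0.    -0.002 -0.    -0.    -0.001] [-0.86052503  0.80162305 -3.02519702] 0.05411930361902548 53.26364200562239
```

View pics/c6.png

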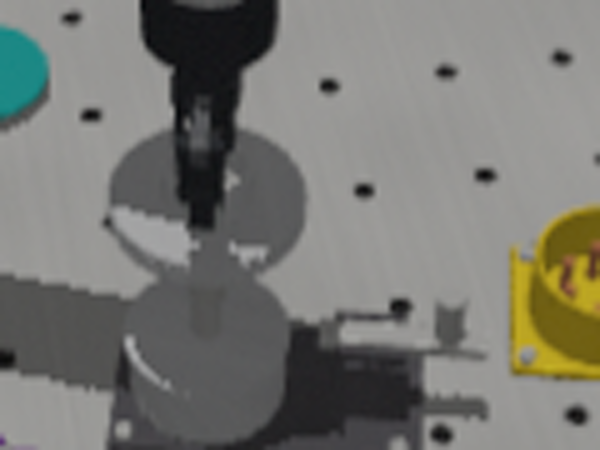

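The outer lid is held level at (207,200). The inner lid stays seated on the tin with its knob at (205,310), and the bar is out with its post at (450,325). The lid rose about 122 mm, so its collar is about 142 mm above the rim. Hand in.

```bash
python3 -c "
from h import *
print(workorder.sign_off())"
```

```text
the job is handed in; nothing more can be done
None
```

The job is handed in, with no verdict returned: the stop bar is out at its stop, the inner lid is seated in the tin, and the outer lid is held level about 142 mm above the rim (19.6 s of the 72 s used).

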